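# Lock the tube rack's sliding guard

## Task

Lock the guard of the sample tube rack: with your fingertips push its upright black knob along the long leg of the L-shaped slot, so that the clear guard slides right over the yellow caps, then push the knob round the corner and fully home to the closed end of the short leg. Push gently, do not pinch or lift anything, leave the bottle, the jar and the vial alone, and come away from the rack when the knob is home.

Things in the scene. Friction and masses are not known exactly. Their poses are not given: they have to be found in the camera images.
- rack: Sample tube rack, fixed. Aluminium deck: rack x -75 to +85 mm, y -130 to +130, its top 90 mm above the table. Origin on the table under the deck, z up; the strip with the slot is on the -x side, which roughly faces the robot. Eight yellow-capped tubes stand at rack x 34 and 62, y 26 to 106; cap tops 102 mm above the table.
- slot_start (a point): Point over the start of the slot's long leg, on the slot's centre line, 118 mm above the table (half the knob's height). The slot is 14 mm wide, cut in the deck; the pin under the knob is 9 mm thick and 2.5 mm free on each side.
- slot_corner (a point): Point over the corner of the L, same height. It lies 110 mm along rack +y from slot_start.
- slot_end (a point): Point over the closed end of the short leg, same height: where the knob's axis stands when locked. It lies 30 mm along rack +x from slot_corner, so the short leg leads away from the robot side towards the tubes.
- knob_center (a point): Centre of the upright black ribbed knob, on its axis, at half height. Knob round, 22 mm across (24 over the ribs), from 98 to 138 mm above the table. It moves level only, as the slot lets it: some 3 N push it along the long leg, 2 N along the short one, and it stays where it is left (friction, no spring). Its sides are free all round above the guard's strips.
- guard_edge (a point): Middle of the near edge of the clear guard plate (105 mm long in rack y, at rack x = +12 mm), on its top, 109 mm above the table; it travels with the knob along rack y. Two flat steel strips run from it, under the knob, to 20 mm on the robot side of the long leg's centre line; their tops are 94 mm above the table: keep fingertips above 97 mm near the knob.
- guard (a joint): Slide of the guard, with the knob, along rack +y, in m: 0 with the knob at slot_start, 0.110 (stop) at slot_corner. The knob can turn the corner only above about 0.1075. Starts at 0 to 0.035.
- knob (a joint): Slide of the knob in the guard's cross slot along rack +x, in m: 0 on the centre line of the long leg, 0.030 (end stop) at slot_end.
- bottle: Amber bottle, loose, standing, 54 mm across, 120 mm tall; origin at the centre of its underside. Stands beside one end of the rack. Leave alone.
- vial: White self-standing vial with a yellow screw cap, loose, foot 34 mm across, 96 mm tall; origin at the centre of its underside. Stands beside the rack's other end. Leave alone.
- jar: White jar, loose, 52 mm across, 65 mm tall; origin at the centre of its underside. Stands beyond the rack. Leave alone.

How it is judged:
By the outcome, as a careful person would: the job done as asked, in the order asked, and still so for the second after the job is handed in, with the robot touching nothing.
It also fails if it takes over 54 s, if anything falls off the work surface, if the arm or the gripper's body presses on something with over 40 N, if the wrist force passes 120 N, or if a joint passes its speed limit or range.

## Robot

A 7-joint arm with a two-finger parallel gripper is mounted at the origin on the work surface. World frame = base frame: x ahead of the robot, y to its left, z up, the work surface at z = 0. Lengths are in mm, angles in rad, forces in N, time in s.
With the tool pointing down it reaches from about 425 to 925 mm from the base axis. Payload 6.8 kg.
Tool frame: the origin (TCP) lies on the centre line of the jaws, within the pads' length; the fingertips stand 11 mm ahead of it and the grasp point (between the pads) lies 8 mm behind it; y points along the fingers, z is the direction in which the jaws open and shut, and the axes are right-handed (so a half turn about y gives the same grasp; the last joint's range is limited). The gripper opens to 85 mm and grips with 20 to 120 N. Pads are 22 mm wide; open, the fingers measure 114 mm over their backs; the gripper's body (76 mm by 85 mm) begins 54 mm behind the grasp point. The pads swing forward as they close: fully open they stand 13 mm farther back than shut.
Start: joints at [1.201, 0.477, 0.022, 1.555, -0.011, 1.109, -0.083], TCP at [174.711, -652.014, 242.308] pointing down, gripper open.
Joint ranges: [-2.96, 2.96], [-0.34, 2.1], [-1.41, 1.46], [0.24, 2.44], [-1.37, 4.51], [0.17, 1.92], [-2.96, 2.96]. Speed limits (rad/s): [2.39, 2.39, 3.14, 3.14, 3.14, 3.14, 3.14].

## Interface

Orientations are given as [roll, pitch, yaw] about the fixed x, y, z axes, in that order (R = Rz(yaw) Ry(pitch) Rx(roll)).
In Python, from workcell import bot gives the robot as it stands.
- The arm moves only by the tool arm_command, never from a script. Its argument "rows" is a list that holds one entry, the list of rows, each a list of 6 numbers: the shift along the tool's x, y, z in mm, then the turn, a rotation vector about the tool's x, y, z in degrees. In form: [[[x, y, z, ax, ay, az], ...]]. A call has 1 to 20 rows; each row shifts and turns the commanded pose from where the row before left it, along the tool's axes as they then stand; what a row does not reach is not made up. A row lasts 1/10 s, in which the tool goes at most 50 mm and 8.59 degrees, less where a joint would pass 70% of its speed; a pose out of reach is approached as far as the arm can. A call is refused whole if a number of a shift passes 50 or a number of a turn 8.59, either way. A call with a gripper value outside its range is refused whole. "fingers" is the opening in per cent of the stroke, from 0 (shut) to 100 (fully open), set as the call begins (left out, the last holds). The fingers move at their own pace and stop on an object; the grip force is fixed at half the most. Time passes only in rows, so rows that do not move let the fingers close. It gives the time, the measured TCP pose, the force and the opening at its end, in the units of the state.
- bot.get_state(): the state, without advancing time (a new reading comes with each control period).
- bot.grab_frame(name): name is "side" or "top" or "wrist"; returns (picture, depth): 400x640x3 uint8, blue, green, red; 400x640 float32, mm along the optical axis (not along the pixel's ray), 0 where there is no reading.
- bot.camera_model(name): a dict with "intrinsics" (3x3 intrinsics, pixels), "eye" and "attitude" of the camera in the world. Camera axes: x right, y down, z forward; pixel columns grow to the right and rows downward; lengths in mm; the calibration is good to about 2 mm. A picture is of the moment at which its call begins: read the wrist's pose just before it. camera_model takes no time and is no camera call; for the wrist camera it gives the pose at the moment of the call.
- bot.job_done(): hands the job in, once; it reports no verdict.
The state is a dict: "time_s": time; "q": joint angles; "qd": joint speeds; "effort": joint torques, N m; "eef_pos": TCP position; "eef_rot": TCP orientation; "contact_force": force on the tool from outside, world axes, zero at the start; "wrist_torque": the same for the moment, N m; "finger_gap": finger opening in mm.
Only numpy, scipy, OpenCV 4.12 (cv2) and the standard library are available. Lean on these libraries where they do the work, as an engineer would, in place of code of your own. Each camera call takes 0.05 s, during which the arm holds its last target. There are 200 camera calls.

## Working session

There is one attempt and no reset: what is moved stays moved. The work goes in short steps, Python scripts to look and compute and a tool call to move; the robot and the scene stay as the last step left them, time stands still between calls to the robot, and variables do not carry over. Pictures are saved under pics/ and viewed, about 8 in all and at most 12, crops included, and the job is handed in when it is done.

Besides the shell and the picture viewer there is one more tool, called after "Call:" by a JSON object that holds its "api" and its "payload". arm_command: Moves the arm, as the interface text tells. Its arguments: {"type":"object","properties":{"rows":{"type":"array"},"fingers":{"type":"number"}},"required":["rows"]}

```bash
ls; mkdir -p pics; python3 - <<'E'
from workcell import bot
import cv2,numpy as np
s=bot.get_state(); print({k:np.round(v,3).tolist() for k,v in s.items()})
for n in("top","side"):
    p,d=bot.grab_frame(n); m=bot.camera_model(n)
    print(n,m)
    cv2.imwrite(f"pics/{n}0.png",p); np.savez(f"pics/{n}0.npz",p=p,d=d,K=m["intrinsics"],e=m["eye"],a=m["attitude"])
E
```

```text
pics
{'time_s': 0.0, 'q': [1.201, 0.478, 0.022, 1.556, -0.011, 1.109, -0.083], 'qd': [0.0, -0.001, -0.001, 0.001, -0.001, -0.001, 0.001], 'effort': [0.001, -59.643, 1.608, -28.119, 0.012, 0.009, -0.0], 'eef_pos': [174.532, -651.449, 241.313], 'eef_rot': [-1.573, -0.0, -2.88], 'contact_force': [0.988, -0.459, -0.374], 'wrist_torque': [0.029, -0.068, 0.033], 'finger_gap': 85.469}
top {'intrinsics': array([[378.30372128,   0.        , 324.6124421 ],
       [  0.        , 378.30372128, 198.33380352],
       [  0.        ,   0.        ,   1.        ]]), 'eye': array([517.85258521,  43.28118773, 916.0322046 ]), 'attitude': array([-2.95958382, -0.02613584, -1.5951005 ])}
side {'intrinsics': array([[428.63910944,   0.        , 322.29236763],
       [  0.        , 428.63910944, 191.88796362],
       [  0.        ,   0.        ,   1.        ]]), 'eye': array([ 249.33047999, -604.99760375,  853.54291553]), 'attitude': array([-2.34978981, -0.01439191, -0.54970863])}
```

View pics/top0.png

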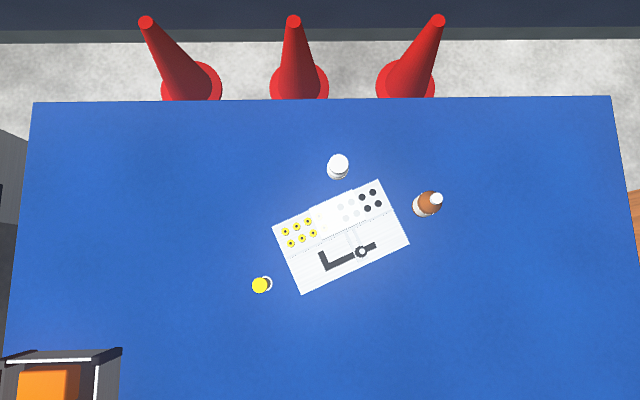

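View pics/side0.png

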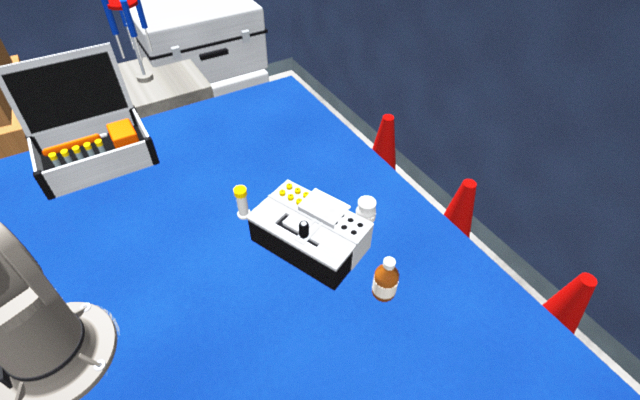

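The top view shows the rack at about (342,237), with the slot corner at (325,266), the slot's long-leg start at (376,244) and the knob at (361,251). The vial is at (262,285), the bottle at (428,203) and the jar at (338,166). The side view agrees, with the knob at (304,229).

```bash
cat > h.py <<'E'
import numpy as np,cv2
from scipy.spatial.transform import Rotation as R
def load(n):
    z=np.load(f"pics/{n}.npz"); return z["p"],z["d"],z["K"],z["e"],R.from_euler("xyz",z["a"]).as_matrix()
def cloud(d,K,e,A):
    v,u=np.mgrid[:d.shape[0],:d.shape[1]]
    r=np.stack([(u-K[0,2])/K[0,0],(v-K[1,2])/K[1,1],np.ones_like(d)],-1)
    return (r*d[...,None])@A.T+e
def ray(uv,z,K,e,A):
    uv=np.atleast_2d(uv).astype(float); r=np.c_[(uv-[K[0,2],K[1,2]])/K[0,0],np.ones(len(uv))]@A.T
    return (e+r*((z-e[2])/r[:,2])[:,None])[:,:2]
E
python3 - <<'E'
from h import *
for n in("top0","side0"):
    p,d,K,e,A=load(n); P=cloud(d,K,e,A); hsv=cv2.cvtColor(p,cv2.COLOR_BGR2HSV)
    reg=(abs(P[...,0]-450)<250)&(abs(P[...,1]-0)<250)&(d>0)
    # deck+guard by height
    m=(reg&(P[...,2]>78)&(P[...,2]<125)).astype(np.uint8)
    nn,l,st,c=cv2.connectedComponentsWithStats(m); i=1+st[1:,4].argmax(); m=(l==i).astype(np.uint8)
    print(n,"z med",np.median(P[...,2][m>0]),st[i])
    cs,_=cv2.findContours(m,0,1); cn=max(cs,key=cv2.contourArea)[:,0]
    xy=ray(cn,90,K,e,A).astype(np.float32); r=cv2.minAreaRect(xy); print("rect",r, cv2.boxPoints(r).round(1).tolist())
    # dark things on the deck
    V=hsv[...,2]; dk=((V<90)&reg&(P[...,2]>40)).astype(np.uint8)
    nn,l,st,c=cv2.connectedComponentsWithStats(dk)
    for j in range(1,nn):
        if st[j,4]>12: print("dark",st[j],c[j].round(1),P[l==j].mean(0).round(1))
    k=reg&(P[...,2]>125)&(P[...,2]<150)
    print("high",k.sum(), [ (np.argwhere(k).mean(0)[::-1]).round(1)], P[k].mean(0).round(1))
    ye=((hsv[...,0]>20)&(hsv[...,0]<35)&(hsv[...,1]>130)&reg).astype(np.uint8)
    nn,l,st,c=cv2.connectedComponentsWithStats(ye)
    for j in range(1,nn):
        if st[j,4]>8: print("yel",st[j,4],c[j].round(1),P[l==j].mean(0).round(1), ray(c[j],102,K,e,A).round(1))
    x,y=(250,150) if n[0]=="t" else (230,165)
    print(e)
    cv2.imwrite(f"pics/{n}c.png",cv2.resize(p[y:y+150,x:x+200],None,fx=4,fy=4,interpolation=cv2.INTER_CUBIC))
E
```

```text
top0 z med 90.73126669168028 [ 271  184  139  111 8583]
rect ((588.5687255859375, -13.565338134765625), (162.77130126953125, 260.40313720703125), 23.408939361572266) [[462.20001220703125, 73.5999984741211], [565.5999755859375, -165.39999389648438], [715.0, -100.69999694824219], [611.5, 138.3000030517578]]
high 99 [array([361. , 251.1])] [549.5 -52.4 137.2]
yel 32 [307.4 221. ] [618.1  56.9 101.8] [[618.1  56.9]]
yel 33 [296.2 226.1] [607.5  81.1 101.4] [[607.5  81.1]]
yel 36 [284.9 231.1] [597.2 105.4 101.9] [[597.2 105.4]]
yel 36 [312.8 232.7] [592.7  45.7 101.4] [[592.6  45.7]]
yel 34 [301.4 237.7] [582.4  70.2 101.9] [[582.4  70.2]]
yel 33 [290.2 243. ] [571.6  94.2 102.1] [[571.6  94.2]]
yel 186 [259.4 284.8] [485.8 160.2  95.8] [[486.1 159.3]]
[517.85258521  43.28118773 916.0322046 ]
side0 z med 91.16943156301511 [ 246  180  125   91 5935]
rect ((592.47021484375, -13.375473022460938), (182.90347290039062, 266.79718017578125), 23.102901458740234) [[456.0, 73.4000015258789], [560.7000122070312, -172.0], [728.9000244140625, -100.19999694824219], [624.2000122070312, 145.1999969482422]]
dark [278 216  19  19  44] [285.1 225.1] [533.2   6.5  80.3]
dark [249 221 103  60 864] [300.3 253.4] [530.4 -67.3  56.8]
dark [299 224   9  14 102] [303.2 230.8] [544.8 -61.5 121.5]
dark [351 231   5   3  13] [353.3 232. ] [ 655.  -101.4   90.9]
dark [308 241   9   5  13] [312.2 242.8] [561.5 -72.3  79.7]
high 99 [array([303.7, 225. ])] [548.6 -57.8 135.2]
yel 26 [288.9 186.3] [595.3 100.8  99.7] [[594.2  98.6]]
yel 128 [239.6 191.4] [482.9 153.6  93.3] [[480.3 145. ]]
yel 26 [297.  190.5] [605.4  76.8  99.9] [[604.4  75. ]]
yel 26 [282.  192.5] [569.9  89.9  99.7] [[568.9  87.8]]
yel 18 [305.1 193.9] [616.   54.4 101.8] [[615.9  54.2]]
yel 26 [290.1 196.7] [579.9  65.9 100.6] [[579.3  64.6]]
yel 20 [298.2 200.8] [589.7  42.5 101.7] [[589.6  42.2]]
[ 249.33047999 -604.99760375  853.54291553]
```

View pics/top0c.png

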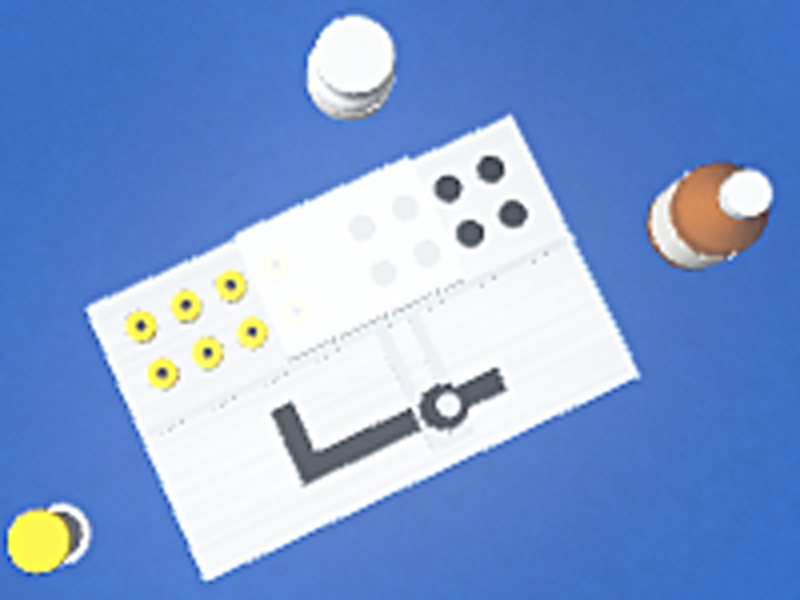

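View pics/side0c.png

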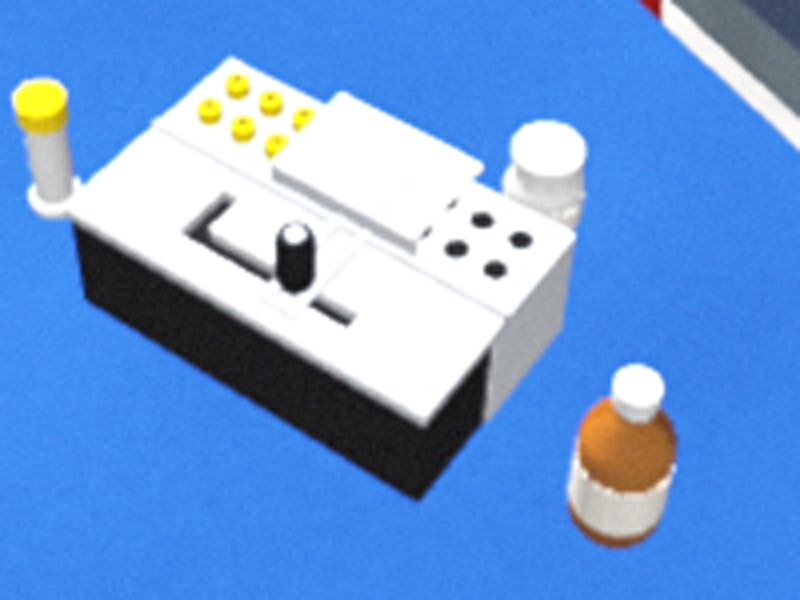

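The enlarged crops confirm the L-slot. In the top crop the corner is at (308,475), the short-leg end at (285,410) and the start at (500,378), with the knob at (443,405). The two views differ by 3–5 mm, so I'll average them and then use contact force.

```bash
python3 - <<'E'
from h import *
yaw=np.radians(23.4); ex=np.array([np.cos(yaw),np.sin(yaw)]); ey=np.array([-ex[1],ex[0]])
for n in("top0","side0"):
    p,d,K,e,A=load(n); hsv=cv2.cvtColor(p,cv2.COLOR_BGR2HSV); P=cloud(d,K,e,A)
    k=(P[...,2]>100)&(P[...,2]<106)&(hsv[...,0]>20)&(hsv[...,0]<35)&(hsv[...,1]>130)
    nn,l,st,c=cv2.connectedComponentsWithStats(k.astype(np.uint8))
    cc=np.array([P[l==j].mean(0)[:2] for j in range(1,nn) if st[j,4]>3]); cc=cc[(cc[:,0]>550)]
    # six caps: rack x 48 mean, y (52.7+106)/2
    O=cc.mean(0)-48*ex-79.3*ey; print(n,len(cc),"origin",O.round(1))
    S=np.argwhere((hsv[...,2]<140)&(P[...,2]>60)&(P[...,2]<150)&(d>0))[:,::-1]
    q=ray(S,90,K,e,A)-O; q=np.c_[q@ex,q@ey]
    g=(q[:,0]>-60)&(q[:,0]<0)&(abs(q[:,1])<90); q=q[g]
    print("slot dark ext y",q[:,1].min().round(1),q[:,1].max().round(1))
    a=q[(q[:,1]>10)&(q[:,1]<50)]; print(" long leg x",np.percentile(a[:,0],[2,50,98]).round(1))
    b=q[(q[:,0]>-30)&(q[:,1]>45)]; print(" short leg y",np.percentile(b[:,1],[2,50,98]).round(1)," xmax",b[:,0].max().round(1))
    kn=(P[...,2]>130)&(P[...,2]<150)&(abs(P[...,0]-549)<30)&(abs(P[...,1]+54)<30); w=P[kn].mean(0); t=w[:2]-O
    print(" knob world",w.round(1),"rack",(t@ex).round(1),(t@ey).round(1))
E
```

```text
top0 6 origin [582.4 -16.3]
slot dark ext y -60.5 60.9
 long leg x [-50.  -44.1 -23.1]
 short leg y [49.5 55.1 60.7]  xmax -8.6
 knob world [549.3 -52.7 137.6] rack -44.8 -20.3
side0 6 origin [580.6 -19.7]
slot dark ext y -58.1 58.6
 long leg x [-46.8 -43.7 -17.2]
 short leg y [53.1 55.1 57.3]  xmax -11.7
 knob world [548.8 -56.8 137. ] rack -43.9 -21.4
```

Call:
{"api": "arm_command", "payload": {"rows": [[[0,0,0,0,-8.4,0],[-15,0,-9,0,0,0],[-30,0,-18,0,0,0],[-35,0,-22,0,0,0],[-35,0,-22,0,0,0],[-35,0,-22,0,0,0],[-35,0,-22,0,0,0],[-35,0,-22,0,0,0],[-35,0,-22,0,0,0],[-35,0,-22,0,0,0],[-35,0,-22,0,0,0],[-35,0,-22,0,0,0],[-35,0,-22,0,0,0],[-35,0,-22,0,0,0],[-35,0,-22,0,0,0],[-35,0,-22,0,0,0],[-30,0,-17,0,0,0],[-16,0,-8,0,0,0],[0,0,0,0,0,0],[0,0,0,0,0,0]]], "fingers": 0}}

```text
time_s: 2.1
eef_pos: [540.7, -124.5, 241.9]
eef_rot: [-1.571, -0.001, -2.734]
contact_force: [-0.8, -0.9, 0.4]
finger_gap: 0.3
```

Call:
{"api": "arm_command", "payload": {"rows": [[[-18,0,-9,0,0,0],[-18,10,-10,0,0,0],[0,30,0,0,0,0],[0,30,0,0,0,0],[0,17,0,0,0,0],[0,5,0,0,0,0],[0,0,0,0,0,0],[0,0,0,0,0,0]]]}}

```text
time_s: 2.9
eef_pos: [567.4, -93.9, 151.4]
eef_rot: [-1.57, 0.001, -2.735]
contact_force: [0.4, -0.3, 0.1]
finger_gap: -0.3
```

```bash
cat > snap.py <<'E'
import sys; from workcell import bot; from h import *
O=np.array([581.5,-18]); yaw=np.radians(23.4); ex=np.array([np.cos(yaw),np.sin(yaw)]); ey=np.array([-ex[1],ex[0]])
def rk(w): t=np.asarray(w)[:2]-O; return np.round([t@ex,t@ey],1)
tag,views=sys.argv[1],sys.argv[2:]
s=bot.get_state(); print("t",s["time_s"],"tcp",np.round(s["eef_pos"],1),"rack",rk(s["eef_pos"]),"F",np.round(s["contact_force"],1))
im=[]
for n in views:
    m=bot.camera_model(n); p,d=bot.grab_frame(n); np.savez(f"pics/{n}{tag}.npz",p=p,d=d,K=m["intrinsics"],e=m["eye"],a=m["attitude"])
    A=R.from_euler("xyz",m["attitude"]).as_matrix(); P=cloud(d,m["intrinsics"],m["eye"],A)
    q=P[...,:2]-O; qx,qy=q@ex,q@ey; z=P[...,2]
    k=(z>132)&(z<145)&(abs(qx+30)<40)&(abs(qy)<90)&(d>0)
    l=cv2.connectedComponentsWithStats(k.astype(np.uint8))
    for j in range(1,l[0]):
        if l[2][j,4]>30: w=P[l[1]==j].mean(0); print(n,"z~138 blob",l[2][j,4],w.round(1),"rack",rk(w))
    x,y={"top":(250,150),"side":(210,130),"wrist":(0,0)}[n]
    im.append(cv2.resize(p[y:y+150,x:x+200],(800,600),interpolation=cv2.INTER_CUBIC) if n!="wrist" else p)
    cv2.imwrite(f"pics/{n}{tag}.png",im[-1])
E
python3 snap.py 1 side wrist
```

```text
t 2.9 tcp [567.4 -93.9 151.4] rack [-43.  -64.1] F [ 0.4 -0.3  0.1]
side z~138 blob 76 [549.1 -57.  137.5] rack [-45.2 -22.9]
wrist z~138 blob 1176 [549.7 -53.8 136.6] rack [-43.4 -20.2]
wrist z~138 blob 36 [576.8 -90.1 143.9] rack [-33.  -64.3]
```

View pics/side1.png

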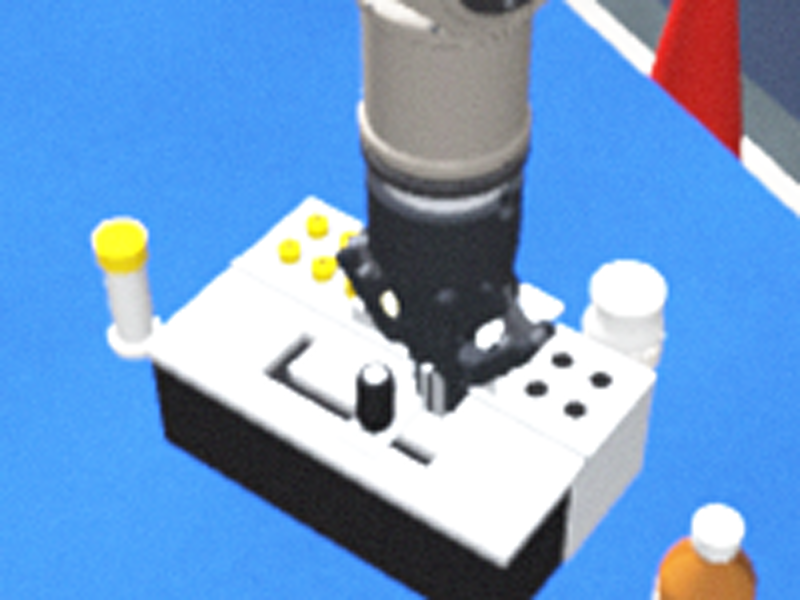

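The side view shows the closed fingertips at about (437,408), to the right of the knob at (375,398). The knuckle wings sit about 40 mm above the tips. Next I'll get the tip height from the depth data.

```bash
python3 - <<'E'
from h import *
O=np.array([581.5,-18]); yaw=np.radians(23.4); ex=np.array([np.cos(yaw),np.sin(yaw)]); ey=np.array([-ex[1],ex[0]])
p,d,K,e,A=load("side1"); P=cloud(d,K,e,A); q=P[...,:2]-O; qx,qy,z=q@ex,q@ey,P[...,2]
m=(abs(qx+43)<25)&(abs(qy+64)<60)&(z>112)&(z<230)
for lo in range(112,220,8):
    k=m&(z>=lo)&(z<lo+8)&~((abs(qy+21)<16)&(z<140))
    if k.sum(): print(lo,k.sum(),"x",qx[k].min().round(),qx[k].max().round(),"y",qy[k].min().round(),qy[k].max().round())
print(np.sort(z[m&(abs(qy+64)<18)])[:12].round(1))
E
```

```text
136 11 x -55.0 -36.0 y -71.0 -14.0
144 19 x -54.0 -42.0 y -78.0 -54.0
152 34 x -56.0 -36.0 y -79.0 -53.0
160 31 x -55.0 -39.0 y -79.0 -53.0
168 28 x -55.0 -43.0 y -79.0 -53.0
176 22 x -55.0 -48.0 y -79.0 -45.0
184 55 x -56.0 -34.0 y -96.0 -33.0
192 113 x -57.0 -32.0 y -102.0 -27.0
200 66 x -60.0 -31.0 y -109.0 -21.0
208 93 x -60.0 -42.0 y -116.0 -16.0
216 100 x -61.0 -42.0 y -124.0 -8.0
[142.6 144.3 145.4 145.6 145.9 146.6 146.8 146.9 147.3 147.8 148.3 148.5]
```

Closed tips are 11 mm ahead of the TCP, and the wings start 40 mm above the tips. I'll set TCP z to 117, which puts the tips at 106, and close in on the knob.

Call:
{"api": "arm_command", "payload": {"rows": [[[1,15,0,0,0,0],[0,15,0,0,0,0],[0,4,0,0,0,0],[0,0,0,0,0,0],[0,0,-5,0,0,0],[0,0,-5,0,0,0],[0,0,-4,0,0,0],[0,0,-3,0,0,0],[0,0,-3,0,0,0],[0,0,-3,0,0,0],[0,0,-3,0,0,0],[0,0,-3,0,0,0],[0,0,-3,0,0,0],[0,0,-3,0,0,0]]]}}

```text
time_s: 4.4
eef_pos: [552.4, -61.4, 116.5]
eef_rot: [-1.571, 0.0, -2.733]
contact_force: [1.2, -1.7, 1.5]
finger_gap: 0.1
```

Call:
{"api": "arm_command", "payload": {"rows": [[[0,0,-4,0,0,0],[0,0,-4,0,0,0],[0,0,-4,0,0,0],[0,0,-4,0,0,0],[0,0,-4,0,0,0],[0,0,-4,0,0,0],[0,0,-4,0,0,0],[0,0,-4,0,0,0],[0,0,-4,0,0,0],[0,0,-4,0,0,0],[0,0,-4,0,0,0],[0,0,-4,0,0,0],[0,0,-2,0,0,0],[0,0,0,0,0,0]]]}}

```text
time_s: 5.8
eef_pos: [531.9, -15.1, 116.2]
eef_rot: [-1.571, -0.001, -2.733]
contact_force: [1.2, -0.5, 0.9]
finger_gap: 0.2
```

```bash
python3 snap.py 2 wrist side
```

```text
t 5.8 tcp [531.9 -15.1 116.2] rack [-44.3  22.4] F [ 1.2 -0.5  0.9]
wrist z~138 blob 883 [528.    9.5 136.2] rack [-38.2  46.4]
wrist z~138 blob 953 [536.7 -12.8 139.1] rack [-39.   22.6]
side z~138 blob 59 [522.2 -11.  137.6] rack [-51.6  29.9]
```

Call:
{"api": "arm_command", "payload": {"rows": [[[0,0,-2,0,0,0],[0,0,-2,0,0,0],[0,0,-2,0,0,0],[0,0,-1,0,0,0],[0,0,0,0,0,0]]]}}

```text
time_s: 6.4
eef_pos: [529.1, -9.2, 116.1]
eef_rot: [-1.571, -0.001, -2.733]
contact_force: [0.2, -2.1, -0.7]
finger_gap: 0.1
```

Call:
{"api": "arm_command", "payload": {"rows": [[[0,0,-1,0,0,0],[0,0,0,0,0,0]]]}}

```text
time_s: 6.6
eef_pos: [529.0, -8.3, 116.2]
eef_rot: [-1.571, -0.001, -2.733]
contact_force: [0.1, -2.5, -1.4]
finger_gap: -0.0
```

Call:
{"api": "arm_command", "payload": {"rows": [[[0,0,-1,0,0,0],[0,0,0,0,0,0]]]}}

```text
time_s: 6.8
eef_pos: [528.7, -7.3, 116.3]
eef_rot: [-1.571, -0.0, -2.733]
contact_force: [0.6, -2.8, 0.3]
finger_gap: -0.2
```

Call:
{"api": "arm_command", "payload": {"rows": [[[0,0,-1,0,0,0],[0,0,0,0,0,0]]]}}

```text
time_s: 7.0
eef_pos: [528.3, -6.4, 116.3]
eef_rot: [-1.571, -0.0, -2.733]
contact_force: [-1.5, -2.1, -2.2]
finger_gap: 0.1
```

Call:
{"api": "arm_command", "payload": {"rows": [[[0,0,-1,0,0,0],[0,0,0,0,0,0]]]}}

```text
time_s: 7.2
eef_pos: [528.2, -6.0, 116.4]
eef_rot: [-1.57, 0.0, -2.734]
contact_force: [0.2, -4.2, -1.0]
finger_gap: -0.2
```

Call:
{"api": "arm_command", "payload": {"rows": [[[0,0,-1,0,0,0],[0,0,0,0,0,0]]]}}

```text
time_s: 7.4
eef_pos: [528.1, -5.9, 116.4]
eef_rot: [-1.569, 0.0, -2.734]
contact_force: [2.4, -7.1, -1.7]
finger_gap: 0.1
```

Call:
{"api": "arm_command", "payload": {"rows": [[[0,0,-1,0,0,0],[0,0,0,0,0,0]]]}}

```text
time_s: 7.6
eef_pos: [528.0, -5.8, 116.4]
eef_rot: [-1.568, 0.001, -2.735]
contact_force: [3.3, -8.5, -1.7]
finger_gap: 0.2
```

The knob is at the corner stop: the force rose from 3 to 9 N with no further motion. I'll back off and go round to the robot side.

Call:
{"api": "arm_command", "payload": {"rows": [[[0,0,5,0,0,0],[0,0,10,0,0,0],[10,0,0,0,0,0],[20,0,0,0,0,0],[12,0,0,0,0,0],[0,0,-10,0,0,0],[0,0,-20,0,0,0],[0,0,-11,0,0,0],[0,0,0,0,0,0],[0,0,0,0,0,0]]]}}

```text
time_s: 8.6
eef_pos: [478.7, 3.7, 116.4]
eef_rot: [-1.571, 0.0, -2.732]
contact_force: [0.9, 0.3, -0.2]
finger_gap: -0.0
```

```bash
python3 snap.py 3 wrist side top
```

```text
t 8.6 tcp [478.7   3.7 116.4] rack [-85.7  60.8] F [ 0.9  0.3 -0.2]
wrist z~138 blob 2266 [518.6  17.  136.8] rack [-43.8  57.1]
top z~138 blob 70 [521.9  17.8 137.9] rack [-40.5  56.5]
```

View pics/wrist3.png

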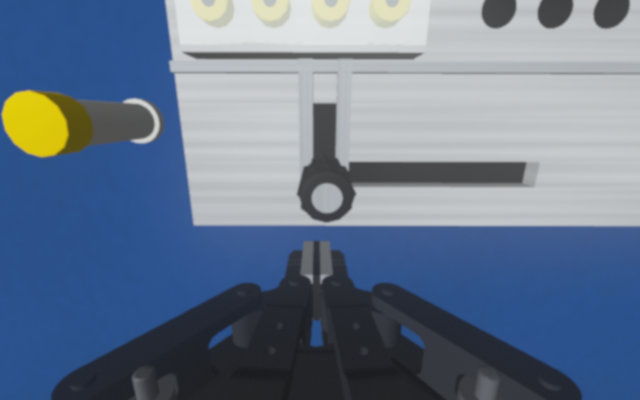

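The wrist view shows the knob at (327,190), at the corner and in line with the short leg, which is the dark slot ending at (323,105). The guard covers the caps. The fingers at (317,265) need to shift about 3.5 mm towards −y.

Call:
{"api": "arm_command", "payload": {"rows": [[[0,0,3.5,0,0,0],[-5,0,0,0,0,0],[-5,0,0,0,0,0],[-3,0,0,0,0,0],[-3,0,0,0,0,0],[-3,0,0,0,0,0],[-3,0,0,0,0,0],[-3,0,0,0,0,0],[-3,0,0,0,0,0],[-3,0,0,0,0,0],[0,0,0,0,0,0]]]}}

```text
time_s: 9.85
eef_pos: [508.6, 12.8, 116.3]
eef_rot: [-1.571, 0.0, -2.733]
contact_force: [-0.2, -0.7, -0.9]
finger_gap: -0.3
```

Call:
{"api": "arm_command", "payload": {"rows": [[[-3,0,0,0,0,0],[-2,0,0,0,0,0],[0,0,0,0,0,0]]]}}

```text
time_s: 10.15
eef_pos: [513.1, 14.7, 116.3]
eef_rot: [-1.571, 0.0, -2.733]
contact_force: [-1.5, 0.5, -0.7]
finger_gap: -0.1
```

Call:
{"api": "arm_command", "payload": {"rows": [[[-3,0,0,0,0,0],[-3,0,0,0,0,0],[-2,0,0,0,0,0],[-2,0,0,0,0,0],[0,0,0,0,0,0]]]}}

```text
time_s: 10.65
eef_pos: [522.4, 18.7, 116.3]
eef_rot: [-1.571, 0.001, -2.733]
contact_force: [0.6, -0.2, -0.5]
finger_gap: 0.1
```

Call:
{"api": "arm_command", "payload": {"rows": [[[-1,0,0,0,0,0],[0,0,0,0,0,0]]]}}

```text
time_s: 10.85
eef_pos: [523.0, 19.0, 116.3]
eef_rot: [-1.571, 0.0, -2.733]
contact_force: [-0.8, -1.8, 0.4]
finger_gap: -0.1
```

Call:
{"api": "arm_command", "payload": {"rows": [[[-1,0,0,0,0,0],[0,0,0,0,0,0]]]}}

```text
time_s: 11.05
eef_pos: [523.9, 19.4, 116.3]
eef_rot: [-1.571, 0.0, -2.733]
contact_force: [-1.6, -1.1, 0.1]
finger_gap: 0.2
```

Call:
{"api": "arm_command", "payload": {"rows": [[[-1,0,0,0,0,0],[0,0,0,0,0,0]]]}}

```text
time_s: 11.25
eef_pos: [524.8, 19.8, 116.3]
eef_rot: [-1.571, 0.0, -2.733]
contact_force: [-1.9, 0.2, -0.4]
finger_gap: 0.2
```

Call:
{"api": "arm_command", "payload": {"rows": [[[-1,0,0,0,0,0],[0,0,0,0,0,0]]]}}

```text
time_s: 11.45
eef_pos: [525.8, 20.2, 116.3]
eef_rot: [-1.571, 0.0, -2.733]
contact_force: [-1.3, -0.8, 0.3]
finger_gap: 0.3
```

Call:
{"api": "arm_command", "payload": {"rows": [[[-1,0,0,0,0,0],[0,0,0,0,0,0]]]}}

```text
time_s: 11.65
eef_pos: [526.2, 20.3, 116.3]
eef_rot: [-1.571, -0.001, -2.733]
contact_force: [-3.6, -1.6, 1.0]
finger_gap: 0.0
```

Call:
{"api": "arm_command", "payload": {"rows": [[[-1,0,0,0,0,0],[0,0,0,0,0,0]]]}}

```text
time_s: 11.85
eef_pos: [526.3, 20.4, 116.1]
eef_rot: [-1.571, -0.003, -2.734]
contact_force: [-6.6, -1.5, 4.2]
finger_gap: 0.0
```

Call:
{"api": "arm_command", "payload": {"rows": [[[-1,0,0,0,0,0],[0,0,0,0,0,0]]]}}

```text
time_s: 12.05
eef_pos: [526.4, 20.4, 116.0]
eef_rot: [-1.571, -0.005, -2.734]
contact_force: [-8.5, -3.6, 5.3]
finger_gap: -0.1
```

Call:
{"api": "arm_command", "payload": {"rows": [[[5,0,0,0,0,0],[15,0,0,0,0,0],[25,0,0,0,0,0],[25,-10,0,0,0,0],[15,-40,0,0,0,0],[10,-40,0,0,0,0],[0,-20,0,0,0,0],[0,0,0,0,0,0],[0,0,0,0,0,0]]]}}

```text
time_s: 12.95
eef_pos: [441.8, -16.3, 226.6]
eef_rot: [-1.57, 0.002, -2.733]
contact_force: [-0.9, 0.0, -1.8]
finger_gap: -0.2
```

```bash
python3 snap.py 4 wrist side top; python3 -c "
import cv2,numpy as np
a=[cv2.resize(cv2.imread(f'pics/{n}4.png'),(400,300)) for n in('top','side')]; cv2.imwrite('pics/both4.png',np.vstack([np.hstack(a),cv2.copyMakeBorder(cv2.resize(cv2.imread('pics/wrist4.png'),(480,300)),0,0,0,320,0)]))"
```

```text
t 12.95 tcp [441.8 -16.3 226.6] rack [-127.5   57. ] F [-0.9  0.  -1.8]
wrist z~138 blob 852 [544.9  28.  136.8] rack [-15.3  56.8]
side z~138 blob 63 [546.7  25.6 137.3] rack [-14.6  53.8]
top z~138 blob 93 [546.7  28.7 137.8] rack [-13.4  56.7]
```

View pics/both4.png

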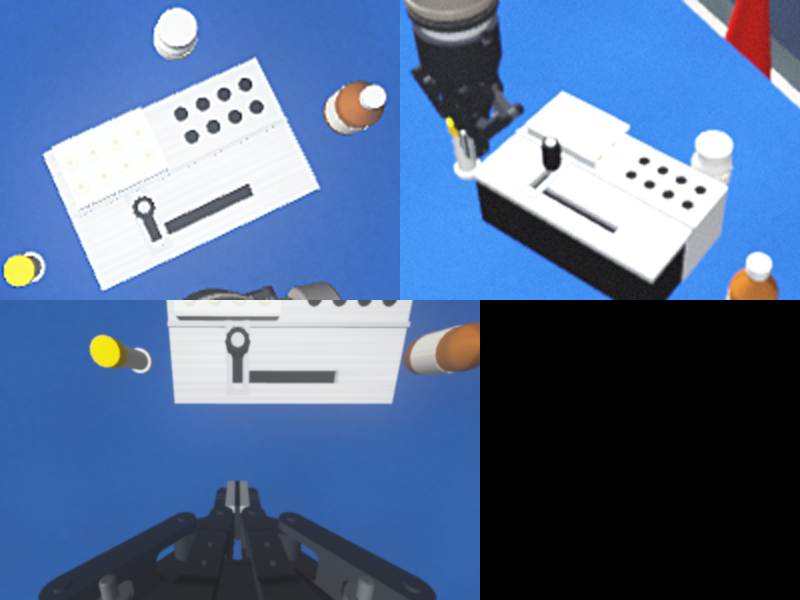

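All three views show the knob at the closed end of the short leg: (145,208) in the top panel, (550,152) in the side panel and (238,340) in the wrist panel. The guard covers the caps, the bottle, jar and vial are still standing, and the gripper is clear.

```bash
python3 -c "
from workcell import bot
print(bot.job_done(), bot.get_state()['time_s'])"
```

```text
the job is handed in; nothing more can be done
the job is handed in; nothing more can be done
```

The knob is locked in the closed end of the short leg, the guard is over the yellow caps, and I handed the job in at about 13 s of the 54 s allowed.

- **Long leg:** I pushed the knob with the closed fingertips along rack +y until it met the corner stop. The push took about 3 N, rising to about 9 N once the knob stopped moving.
- **Short leg:** I went round to the robot side and pushed the knob along rack +x to its end stop. The last push read about 9 N with no further motion. I then backed away and up.
- **Last checks:** The knob measured rack x −13.4 (top), −14.6 (side) and −15.3 mm (wrist), against an expected −14. In y it measured 56.7, 53.8 and 56.8 mm, against an expected 55. The bottle, jar and vial looked untouched, and the gripper read no contact force beyond sensor noise.
- **Disagreements:** The side view read about 3 mm off the other two in y, about the same as before I moved anything. Two readings taken while the gripper was close to the knob were off, the side one badly, so I did not use them. I relied on the force at the two stops instead.

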